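# Index the icing dial and pin it

### The arm

A 7-joint arm with a two-finger parallel gripper is mounted at the origin on the work surface. World frame = base frame: x ahead of the robot, y to its left, z up, the work surface at z = 0. Lengths are in m, angles in rad, forces in N, time in s.
With the tool pointing down it reaches from about 0.425 to 0.875 m from the base axis. Payload 8.4 kg.
Tool frame: the origin (TCP) lies midway between the tips of the shut fingers; the grasp point (between the pads) lies 19 mm behind it (tcp_to_grasp is the distance from the TCP to the grasp point, in m); z points along the fingers, x is the direction in which the jaws open and shut, and the axes are right-handed (so a half turn about z gives the same grasp; the last joint's range is limited). The gripper opens to 85 mm and grips with 20 to 120 N. Pads are 22 mm wide; open, the fingers measure 114 mm over their backs; the gripper's body (76 mm by 85 mm) begins 54 mm behind the grasp point. The pads swing forward as they close: fully open they stand 13 mm farther back than shut.
Start: joints at [1.145, 0.333, 0.04, 1.465, -0.013, 1.343, -0.059], TCP at [0.209, -0.616, 0.231] pointing down, gripper open.
Joint ranges: [-2.58, 2.58], [-0.38, 2.09], [-1.3, 1.39], [0.25, 2.4], [-1.5, 4.64], [0.08, 2.09], [-2.65, 2.65]. Speed limits (rad/s): [2.22, 2.22, 2.79, 2.79, 3.14, 3.14, 3.14].

### API

Orientations are given as a rotation vector (axis times angle).
In Python, from bench import * gives the robot as it stands.
- The arm moves only by the tool play_rows, never from a script. Its argument "series" is a list of rows, each a list of 3 entries, a list of its own where there are three numbers: the turn, a rotation vector about the tool's x, y, z in degrees, then the shift along the tool's x, y, z in m, then the opening, from -1 (shut) to 1 (fully open), so that 0 is half open. In form: [[[rx, ry, rz], [x, y, z], jaw], ...]. A call has 1 to 12 rows; each row is the pose to reach, as a shift and turn from the pose commanded when the call began, along the tool's axes at that moment; what a row does not reach only later rows make up. A row lasts 1/10 s, in which the tool goes at most 50 mm and 8.59 degrees, less where a joint would pass 70% of its speed; a pose out of reach is approached as far as the arm can. A call with a gripper value outside its range is refused whole. The fingers move at their own pace and stop on an object; the grip force is fixed at half the most. Time passes only in rows, so rows that repeat a pose let the fingers close. It gives the time, the measured TCP pose, the force and the opening at its end, in the units of the state.
- state(): the state, without advancing time (a new reading comes with each control period).
- grab_frame(name): name is "side" or "top"; returns (picture, depth): 400x640x3 uint8, red, green, blue; 400x640 float32, m along the optical axis (not along the pixel's ray), 0 where there is no reading.
- get_calibration(name): a dict with "fx", "fy", "cx", "cy" (pixels), "position" and "rotation" of the camera in the world. Camera axes: x right, y down, z forward; pixel columns grow to the right and rows downward; lengths in m; the calibration is good to about 2 mm. A picture is of the moment at which its call begins. get_calibration takes no time and is no camera call.
- sign_off(): hands the job in, once; it reports no verdict.
The state is a dict: "clock": time; "joint_pos": joint angles; "joint_velocities": joint speeds; "tau": joint torques, N m; "tcp_pos": TCP position; "eef_rot": TCP orientation; "ft_force": force on the tool from outside, world axes, zero at the start; "ft_torque": the same for the moment, N m; "grip_width": opening from 0.0 (shut) to 1.0 (fully open).
Only numpy, scipy, OpenCV 4.12 (cv2) and the standard library are available. Lean on these libraries where they do the work, as an engineer would, in place of code of your own. Each camera call takes 0.05 s, during which the arm holds its last target.

### The job

Get the hand-turned icing dial locked at its station: take the red-knobbed locating pin from the rack, stand it in the hole of the dial's brass lug and let go of it, so that it rides on the ring below. Then push the dial clockwise (seen from above) by one of its upright posts, not by the pin, bringing the lug to the red pointer until the pin drops into the bore there; push gently and stop when it catches. Leave the pin fully home with its knob down on the lug, the dial at the pointer, and everything else as it was.

Things in the scene. Friction and masses are not known exactly. Their poses are not given: they have to be found in the camera images.
- machine: Icing dial machine, fixed: white drum base (330 mm across, 60 mm high), aluminium index ring on it (top 85 mm above the table), blue dial (204 mm across, top 99 mm) on an upright axis. Origin on the table on the axis; -x points to the red pointer, z up. A column at (165, 95) mm, 260 mm high, carries an arm with the icing nozzle: tip at (29, 50) mm, 165 mm above the table.
- mark (a point): Tip of the red pointer, 144.5 mm from the axis, 88 mm above the table. It shows the station only roughly: the ring's bore (13.6 mm wide, 22 mm deep, 120 mm from the axis) is up to 10 mm to either side of the pointer's line, differently each time, and is found by turning the dial until the pin drops.
- dial (a joint): Dial angle, rad: 0 with the lug on the pointer's line, counter-clockwise from above positive; starts at +0.40 to +0.80. No stops; stays where left. Drag 0.22 N m: a push at a post takes 3 to 5 N. Once the pin has dropped into the bore the dial is locked with 1 to 2 mm of play and the push rises at once; more than 15 N on the dial is too much.
- lug (a point): Centre of the hole's mouth in the top face of the brass lug on the dial's rim, 107 mm above the table, 120 mm from the axis. Hole 13.3 mm wide, right through the 20 mm thick lug (40 mm radially by 36 mm); the ring lies 2 mm below the lug. Moves with the dial.
- post_a (a point): Top centre of the push post 0.52 rad counter-clockwise (from above) of the lug: steel, 12 mm diameter, 90 mm from the axis, 46 mm above the dial's top, 145 mm above the table. Six such posts ring the dial, 60 degrees apart. Sweets fixed in nests midway between posts, 35 to 81 mm from the axis, rise to 117 mm above the table. Moves with the dial.
- post_b (a point): Top centre of the like post 0.52 rad clockwise of the lug.
- rack: White pin rack, fixed: 190 (x) by 50 (y) by 34 mm high, three holes 62 mm apart along its x, each holding an upright pin. Origin under its centre. It stands on the left or on the right of the machine.
- pin_knob (a point): Centre of the red knob of the locating pin (130 g): knob 28 mm across, 30 mm high, on a 12 mm shank 42 mm long with a tapered foot (8.4 mm at its end). This point is 57 mm above the foot. In the rack the pin reaches 26 mm deep, knob 16 mm clear of the rack. Standing in the lug on the ring it is 35 mm above the lug's top, fully home 15 mm. More than 30 N on the pin is too much.
- pin_short: Bystander pin in the rack, grey knob, shank 34 mm; origin at its foot.
- pin_long: Bystander pin in the rack, black knob, shank 52 mm; origin at its foot.
- tray: Bystander aluminium tray with three loose iced sweets, 200 by 115 by 22 mm, fixed, on the other side of the machine from the rack; origin under its centre.
- sweet0: Bystander iced almond-shaped sweet in the tray, 46 by 24 by 15 mm; origin under its centre.
- sweet1: Bystander iced sweet in the tray, like sweet0.
- sweet2: Bystander iced sweet in the tray, like sweet0.
- sprinkle_jar: Bystander clear jar with a white lid, 68 mm across, 90 mm high; origin under its centre.
- spatula: Bystander spatula with a blue handle, 240 mm long, lying on the table.
- bowl: Bystander steel bowl, 90 mm across, 45 mm high; origin under its centre.
Things that resemble listed ones, but are neither listed nor needed, are in the scene too. Of the things that look like the part that bears pin_knob, the smallest one is meant.

How it is judged:
On the way, in this order (a step that is already met when the one before it is completed fails the run):
1. the pin stands in the lug's hole with its foot on the ring (not yet dropped), let go (horizontal distance between pin_knob and lug below 0.006 m and z of pin_knob in the frame of lug between 0.028 and 0.04 m and contact force between the fingers and pin below 0.05 N), for 0.2 s.
2. the fingers push the dial itself (not the pin) as the lug comes up to the pointer (value of joint dial below 0.15 rad and contact force between the fingers and dial above 0.3 N and contact force between the fingers and pin below 0.05 N and horizontal distance between pin_knob and lug below 0.008 m).
At the end, for the whole second after the job is handed in: The red-knobbed pin is fully home through the lug into the bore: its knob's underside within 3 mm of the lug's top face, upright within 7 degrees and within 4 mm of the hole's centre; the lug within 13 mm of the pointer's line (0.11 rad); pin and dial at rest (z of pin_knob in the frame of lug below 0.018 m and horizontal distance between pin_knob and lug below 0.004 m and angle between pin_knob's own z axis and vertical below 0.12 rad and value of joint dial between -0.11 and 0.11 rad and linear speed of pin below 0.01 m/s and velocity of joint dial between -0.05 and 0.05 rad/s); the robot touches nothing.
It fails at once if the dial is forced: more than 15 N between the gripper or arm and the dial (contact force between any of the fingers, the arm and dial above 15 N).
It fails at once if the pin is rammed: more than 30 N between pin and dial (contact force between pin and dial above 30 N).
It fails at once if another pin of the rack is taken out or shifted by more than 15 mm (distance of any of pin_short, pin_long from where it was at the start of the episode above 0.015 m).
It fails at once if a bystander is pushed more than 20 mm (distance of any of sweet0, sweet1, sweet2, sprinkle_jar, spatula, bowl from where it was at the start of the episode above 0.02 m).
It also fails if it takes over 72 s, if anything falls off the work surface, if the arm or the gripper's body presses on something with over 40 N, if the wrist force passes 120 N, or if a joint passes its speed limit or range.

## Working session

There is one attempt and no reset: what is moved stays moved. The work goes in short steps, Python scripts to look and compute and a tool call to move; the robot and the scene stay as the last step left them, time stands still between calls to the robot, and variables do not carry over. Pictures are saved under pics/ and viewed, and the job is handed in when it is done.

Besides the shell and the picture viewer there is one more tool, called after "Call:" in YAML: its name, and indented under it one key for each argument. play_rows: Moves the arm, as the interface text tells. Its arguments: {"type":"object","properties":{"series":{"type":"array","items":{"type":"array"}}},"required":["series"]}

```bash
mkdir -p pics; ls; python3 - <<'E'
from bench import *
import cv2, numpy as np
np.set_printoptions(precision=4,suppress=True)
print(state())
for n in("side","top"):
    im,d=grab_frame(n); np.savez(f"{n}0.npz",im=im,d=d)
    cv2.imwrite(f"pics/{n}0.png",im[:,:,::-1]); print(n,get_calibration(n))
E
```

```text
pics
{'clock': 0.0, 'joint_pos': array([ 1.1448,  0.334 ,  0.0399,  1.4663, -0.0134,  1.3433, -0.0585]), 'joint_velocities': array([ 0.0018, -0.    ,  0.0001, -0.0003, -0.0004, -0.0003,  0.0008]), 'tau': array([  0.0007, -65.8568,   1.3656, -40.5568,   0.0168,   0.0127,
        -0.    ]), 'tcp_pos': array([ 0.2085, -0.6152,  0.2304]), 'eef_rot': array([-2.5525,  1.83  ,  0.0022]), 'ft_force': array([ 0.0614, -0.2468,  0.2026]), 'ft_torque': array([ 0.0082, -0.0424,  0.0229]), 'grip_width': 1.0034196450685997}
side {'fx': 451.7863797219867, 'fy': 451.7863797219867, 'cx': 313.39763585718515, 'cy': 198.43222971521024, 'position': array([0.0965, 0.7935, 0.8816]), 'rotation': array([-0.6357,  2.6041, -1.2523])}
top {'fx': 459.18183352371994, 'fy': 459.18183352371994, 'cx': 325.7327204342659, 'cy': 197.60897658829097, 'position': array([ 0.1809, -0.0964,  1.6426]), 'rotation': array([-2.0949,  2.1074, -0.2336])}
```

View pics/side0.png

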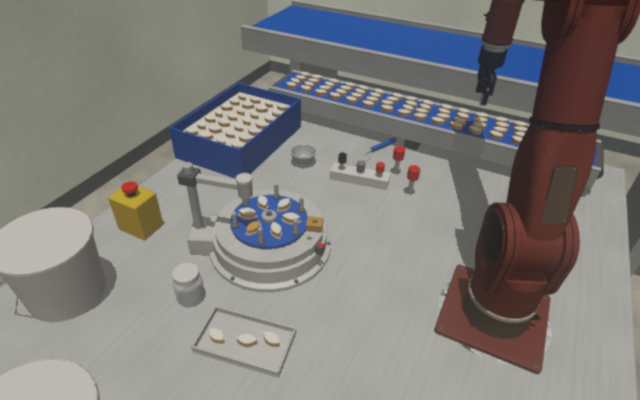

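View pics/top0.png

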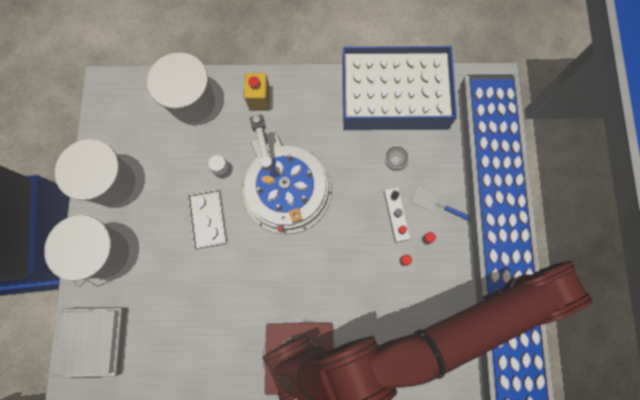

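```bash
cat > h.py <<'E'
import cv2, numpy as np
from scipy.spatial.transform import Rotation as R
np.set_printoptions(precision=4,suppress=True)
def cal(n):
    from bench import get_calibration
    return get_calibration(n)
def ray(c,u,v):
    d=R.from_rotvec(c['rotation']).as_matrix()@np.array([(u-c['cx'])/c['fx'],(v-c['cy'])/c['fy'],1.]); return np.array(c['position']),d
def onz(c,u,v,z):
    p,d=ray(c,u,v); return p+d*(z-p[2])/d[2]
def proj(c,P):
    q=R.from_rotvec(c['rotation']).as_matrix().T@(np.array(P)-c['position']); return np.array([c['fx']*q[0]/q[2]+c['cx'],c['fy']*q[1]/q[2]+c['cy']])
def tri(c1,uv1,c2,uv2):
    A=[];b=[]
    for c,uv in((c1,uv1),(c2,uv2)):
        p,d=ray(c,*uv); d=d/np.linalg.norm(d); M=np.eye(3)-np.outer(d,d); A.append(M); b.append(M@p)
    x=np.linalg.lstsq(np.vstack(A),np.hstack(b),rcond=None)[0]
    return x,[np.linalg.norm(M@x-bb) for M,bb in zip(A,b)]
def blobs(im,kind,amin=8):
    h=cv2.cvtColor(im,cv2.COLOR_RGB2HSV); H,S,V=[h[:,:,i].astype(int) for i in range(3)]
    m={'red':((H<6)|(H>174))&(S>170)&(V>90),'brass':(H>9)&(H<22)&(S>130)&(V>90),'blue':(H>105)&(H<125)&(S>150)}[kind].astype(np.uint8)
    n,l,s,ce=cv2.connectedComponentsWithStats(m)
    return [(ce[i],s[i]) for i in range(1,n) if s[i][4]>=amin],l
E
python3 - <<'E'
from h import *
for n in("side","top"):
    f=np.load(n+"0.npz"); im=f['im']; 
    for k in('red','brass'):
        for c,s in blobs(im,k)[0]: print(n,k,c,s)
a=np.load("top0.npz")['im'][100:280,220:460]; b=np.load("side0.npz")['im'][130:290,180:440]
cv2.imwrite("pics/ct.png",cv2.resize(a,None,fx=3.3,fy=3.3,interpolation=2)[:,:,::-1])
cv2.imwrite("pics/cs.png",cv2.resize(b,None,fx=3,fy=3,interpolation=2)[:,:,::-1])
E
```

```text
side red [399.2    149.0857] [395 147   9   5  35]
side red [380.   164.25] [378 163   5   3  12]
side red [413.9444 168.6944] [410 166   9   6  36]
side red [128.8214 186.6875] [122 182  15  11 112]
side brass [136.4444 189.3333] [135 186   3   7   9]
side brass [123.2727 191.5455] [121 188   6   7  11]
side brass [314.3966 221.5862] [308 218  13   8  58]
side brass [252.8358 225.9552] [248 222  11   9  67]
top red [253.3182  81.0303] [249  77  10   9  66]
top red [430.     236.9189] [427 234   7   7  37]
top red [406.5806 259.4516] [404 257   6   6  31]
top brass [253.473   81.2703] [247  75  14  15  74]
top brass [265.9286  86.0714] [265  80   2  13  14]
top brass [256.3636  97.7273] [246  95  20   4  22]
top brass [267.7037 179.1481] [264 177   8   5  27]
top brass [294.9024 214.9024] [291 210   9  11  41]
```

View pics/ct.png

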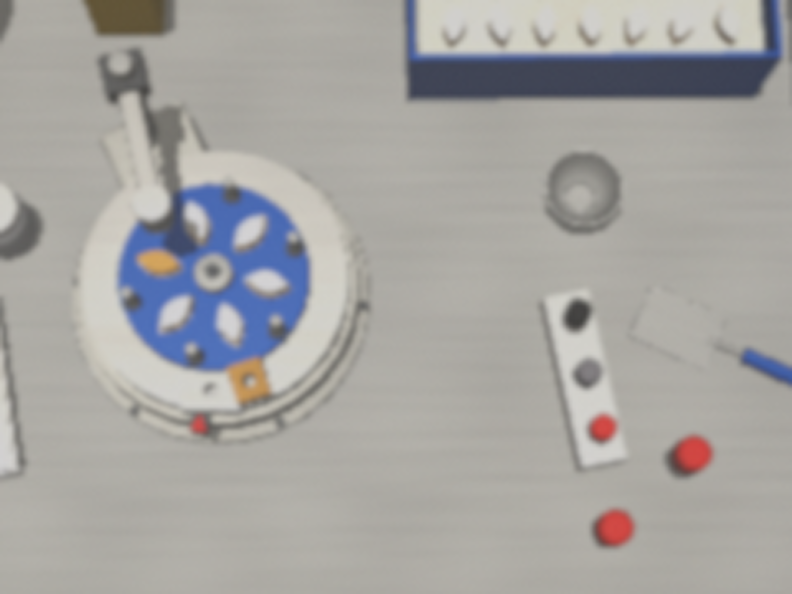

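View pics/cs.png

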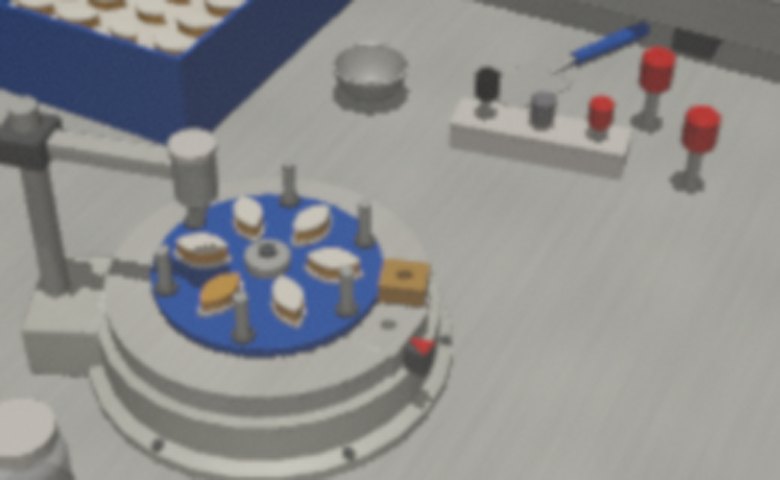

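```bash
python3 - <<'E'
from h import *
C={n:cal(n) for n in("side","top")}
def wred(im,x0,x1,y0,y1):
    p=im[y0:y1,x0:x1].astype(float); w=np.clip(p[:,:,0]-(p[:,:,1]+p[:,:,2])/2-25,0,80); 
    yy,xx=np.mgrid[y0:y1,x0:x1]; return (w*xx).sum()/w.sum(),(w*yy).sum()/w.sum(),w.sum()
I={n:np.load(n+"0.npz")['im'] for n in C}
t=wred(I['top'],397,408,222,238); s=wred(I['side'],373,388,158,178)
print('knob',t,s); print(onz(C['top'],*t[:2],.065),onz(C['side'],*s[:2],.065),tri(C['top'],t[:2],C['side'],s[:2]))
# dial ellipse
for n,box in(('top',(245,325,145,225)),('side',(220,330,180,255))):
    im=I[n]; x0,x1,y0,y1=box
    big=cv2.resize(im[y0:y1,x0:x1],None,fx=4,fy=4,interpolation=cv2.INTER_CUBIC)
    h=cv2.cvtColor(big,cv2.COLOR_RGB2HSV); m=((h[:,:,0]>105)&(h[:,:,0]<125)&(h[:,:,1]>110)).astype(np.uint8)
    cs,_=cv2.findContours(m,0,1); c=max(cs,key=cv2.contourArea); hull=cv2.convexHull(c)
    # hull points -> world at z=.099, fit circle robustly
    P=np.array([onz(C[n],x0+(q[0]+.5)/4-.5,y0+(q[1]+.5)/4-.5,.099)[:2] for q in hull[:,0].astype(float)])
    from scipy.optimize import least_squares
    r=least_squares(lambda a:np.hypot(*(P-a[:2]).T)-a[2],[P[:,0].mean(),P[:,1].mean(),.102],loss='soft_l1',f_scale=.001).x
    print(n,'dial',r,len(P))
    m=((h[:,:,0]>8)&(h[:,:,0]<24)&(h[:,:,1]>100)).astype(np.uint8)
    cs,_=cv2.findContours(m,0,1)
    for c in cs:
        if cv2.contourArea(c)>200:
            mo=cv2.moments(c); print(n,'brass',x0+(mo['m10']/mo['m00']+.5)/4-.5,y0+(mo['m01']/mo['m00']+.5)/4-.5,cv2.contourArea(c)/16)
bt=cv2.resize(I['top'][200:235,270:310],None,fx=15,fy=15,interpolation=cv2.INTER_CUBIC)
bs=cv2.resize(I['side'][210:255,290:335],None,fx=13,fy=13,interpolation=cv2.INTER_CUBIC)
cv2.imwrite('pics/lt.png',bt[:,:,::-1]);cv2.imwrite('pics/ls.png',bs[:,:,::-1])
E
```

```text
knob (np.float64(402.4160626268484), np.float64(229.09031603363294), np.float64(3449.0)) (np.float64(380.0688030160226), np.float64(166.00494816211122), np.float64(4244.0))
[ 0.4277 -0.3576  0.065 ] [ 0.4269 -0.3631  0.065 ] (array([ 0.4261, -0.357 ,  0.0693]), [np.float64(0.0009086354618999798), np.float64(0.0009086354618999541)])
top dial [0.5857 0.0506 0.0981] 52
top brass 295.12893289328935 215.02912541254125 94.6875
top brass 267.7205042225534 179.10034773969198 41.9375
side dial [0.5841 0.0539 0.1012] 45
side brass 252.6223511904762 226.45339285714286 87.5
side brass 314.2305438658016 223.46490881991934 178.21875
side brass 247.52764293419634 215.2710355987055 19.3125
```

View pics/lt.png

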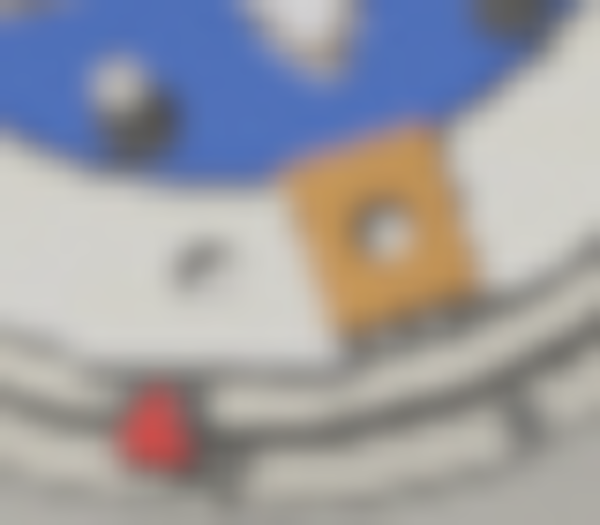

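View pics/ls.png

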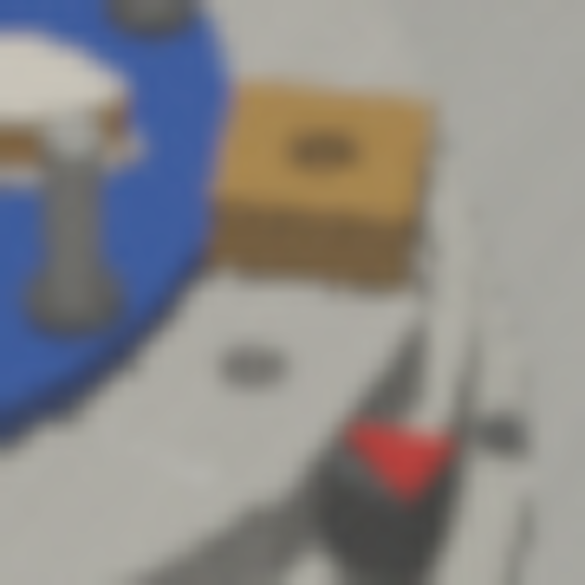

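```bash
python3 - <<'E'
from h import *
C={n:cal(n) for n in("side","top")}
T={'lug':((295.2,214.75),(314.38,221.23),.107),'bore':((283.07,217.2),(309.0,237.7),.085),'tip':((279.87,225.07),(316.1,242.2),.088),'knob':((402.416,229.09),(380.07,166.0),.065)}
L={}
for k,(t,s,z) in T.items():
    a=onz(C['top'],*t,z)[:2];b=onz(C['side'],*s,z)[:2]; x,e=tri(C['top'],t,C['side'],s); L[k]=(a,b,x)
    print(k,'top',a,'side',b,'tri',x,e[0])
for i,ax in((0,np.array([.5857,.0506])),(1,np.array([.5841,.0539]))):
    p=L['tip'][i]-ax;l=L['lug'][i]-ax;b=L['bore'][i]-ax
    f=lambda v:np.degrees(np.arctan2(v[1],v[0]))%360
    print(np.linalg.norm(p),np.linalg.norm(l),np.linalg.norm(b),f(p),f(l),f(b),np.radians(f(l)-f(p)),np.radians(f(b)-f(p)))
# depth check + gripper tip check
E
```

```text
lug top [0.4726 0.0118] side [0.4721 0.0124] tri [0.4725 0.0118 0.1064] 0.00016616122306529636
bore top [0.4684 0.0551] side [0.4666 0.0525] tri [0.4668 0.0545 0.0871] 0.0012150205545351292
tip top [0.4405 0.0653] side [0.4421 0.0613] tri [0.4401 0.065  0.0921] 0.00024157068432597526
knob top [ 0.4277 -0.3576] side [ 0.4269 -0.3632] tri [ 0.4261 -0.357   0.0693] 0.0009088268459285081
0.1459070329493784 0.11959196225902088 0.11735548435925897 174.19908193258496 198.9374090227654 177.8103351884249 0.43176525915895675 0.06302825943777186
0.14217304241055842 0.11947819710024511 0.11753603700835619 177.0332128630376 200.33360987123334 180.69818341401495 0.40666864481485193 0.06396580310318559
```

```bash
cat >> h.py <<'E'
def plan(tgt,yaw=None,tool_down=True,st=None):
    """tool-frame turn (deg) and shift to reach TCP tgt, with tool x axis at yaw (rad, mod pi), z down"""
    from bench import state
    st=st or state(); R0=R.from_rotvec(st['eef_rot']); A=R0.as_matrix()
    if yaw is None: yaw=np.arctan2(A[1,0],A[0,0])
    else:
        cur=np.arctan2(A[1,0],A[0,0]); yaw=cur+(yaw-cur+np.pi/2)%np.pi-np.pi/2
    x=np.array([np.cos(yaw),np.sin(yaw),0]);z=np.array([0,0,-1.]);G=np.c_[x,np.cross(z,x),z]
    turn=(R0.inv()*R.from_matrix(G)).as_rotvec(degrees=True); sh=A.T@(np.array(tgt)-st['tcp_pos'])
    print('tcp',st['tcp_pos'],'axes x',A[:,0],'y',A[:,1],'z',A[:,2]); print('turn',turn.round(2),'shift',sh.round(4),'F',st['ft_force'],'w',st['grip_width'],'t',st['clock'],'q',st['joint_pos'])
E
python3 - <<'E'
from h import *
c=cal('top')
b=onz(c,394.8,194.8,.075);g=onz(c,398.2,213,.06);r=onz(c,402.4,229.1,.065); print(b,g,r,np.degrees(np.arctan2(*(r-b)[1::-1])))
for t,s in(((430,237),(399.2,153)),((406.5,259.4),(413.9,172))): print(tri(c,t,cal('side'),s))
plan([.4277,-.3576,.20],np.arctan2(*(r-b)[1::-1])+np.pi/2)
E
```

```text
[ 0.5476 -0.3344  0.075 ] [ 0.4855 -0.3461  0.06  ] [ 0.4276 -0.3575  0.065 ] -169.10472579352853
(array([ 0.396 , -0.4497,  0.0748]), [np.float64(0.002202792237173135), np.float64(0.0022027922371727596)])
(array([ 0.3202, -0.3652,  0.0773]), [np.float64(0.001686291319720404), np.float64(0.001686291319720396)])
tcp [ 0.2085 -0.6152  0.2305] axes x [ 0.321  -0.9471 -0.0015] y [-0.9471 -0.321   0.0001] z [-0.0006  0.0014 -1.    ]
turn [0.01 0.09 7.83] shift [-0.1736 -0.2903  0.0307] F [-0.3883  0.4586 -0.1689] w 0.998999884498162 t 0.1 q [ 1.1448  0.3339  0.0399  1.4662 -0.0134  1.3433 -0.0585]
```

Call:
play_rows:
  series:
    - [[0,0,7.8],[-0.174,-0.29,0.031],0.2]
    - [[0,0,7.8],[-0.174,-0.29,0.031],0.2]
    - [[0,0,7.8],[-0.174,-0.29,0.031],0.2]
    - [[0,0,7.8],[-0.174,-0.29,0.031],0.2]
    - [[0,0,7.8],[-0.174,-0.29,0.031],0.2]
    - [[0,0,7.8],[-0.174,-0.29,0.031],0.2]
    - [[0,0,7.8],[-0.174,-0.29,0.031],0.2]
    - [[0,0,7.8],[-0.174,-0.29,0.031],0.2]
    - [[0,0,7.8],[-0.174,-0.29,0.031],0.2]
    - [[0,0,7.8],[-0.174,-0.29,0.031],0.2]

```text
clock: 1.1
tcp_pos: [0.4265, -0.3588, 0.2002]
eef_rot: [2.421, -2.002, -0.001]
ft_force: [0.4, 0.4, -0.2]
grip_width: 0.6
```

```bash
python3 - <<'E'
from h import *
from bench import *
plan([.4277,-.3576,.10])
im,d=grab_frame('side'); cv2.imwrite('pics/s1.png',cv2.resize(im[80:240,300:460],None,fx=3.6,fy=3.6,interpolation=2)[:,:,::-1])
im,d=grab_frame('top'); cv2.imwrite('pics/t1.png',cv2.resize(im[160:300,330:490],None,fx=3.6,fy=3.6,interpolation=2)[:,:,::-1])
E
```

```text
tcp [ 0.4265 -0.3588  0.2002] axes x [ 0.1879 -0.9822  0.0001] y [-0.9822 -0.1879  0.0007] z [-0.0007 -0.0002 -1.    ]
turn [ 0.04 -0.   -0.  ] shift [-0.0009 -0.0015  0.1002] F [ 0.4477  0.3829 -0.1681] w 0.5999262165115754 t 1.1 q [ 0.7532  0.1734 -0.1504  1.7296  0.0279  1.241  -0.7857]
```

View pics/s1.png

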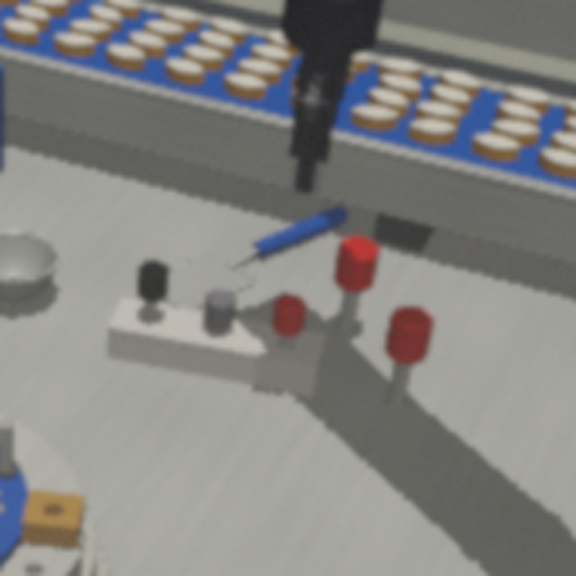

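View pics/t1.png

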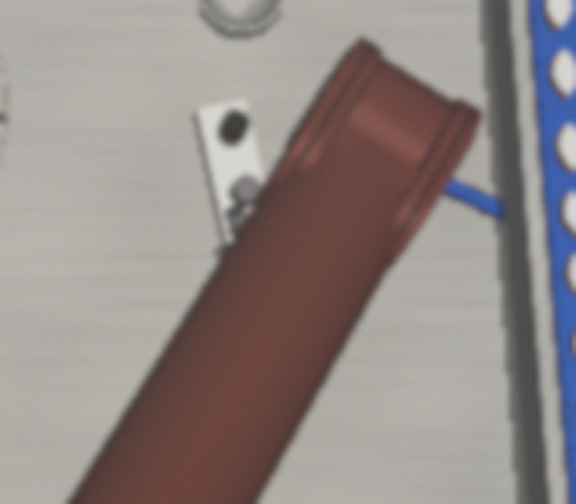

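```bash
python3 - <<'E'
from h import *
c=cal('side'); print(proj(c,[.4265,-.3588,.2002]),proj(c,[.4265,-.3588,.205]),onz(c,380.1,166.9,.065),proj(c,[.4277,-.3576,.065]))
E
```

```text
[384.8075 129.4434] [385.0004 128.0331] [ 0.4251 -0.3585  0.065 ] [379.2184 166.8151]
```

Call:
play_rows:
  series:
    - [[0,0,0],[-0.001,-0.001,0.05],0.2]
    - [[0,0,0],[-0.001,-0.001,0.1],0.2]
    - [[0,0,0],[-0.001,-0.001,0.13],0.2]
    - [[0,0,0],[-0.001,-0.001,0.157],0.2]
    - [[0,0,0],[-0.001,-0.001,0.157],0.2]
    - [[0,0,0],[-0.001,-0.001,0.157],0.2]

```text
clock: 1.8
tcp_pos: [0.4278, -0.3572, 0.0438]
eef_rot: [2.421, -2.001, -0.001]
ft_force: [-0.3, 0.2, 0.7]
grip_width: 0.603
```

```bash
python3 - <<'E'
from h import *
from bench import *
plan([.4277,-.3576,.10])
im,d=grab_frame('side'); cv2.imwrite('pics/s2.png',cv2.resize(im[110:200,340:430],None,fx=6,fy=6,interpolation=2)[:,:,::-1])
E
```

```text
tcp [ 0.4278 -0.3572  0.0438] axes x [ 0.1882 -0.9821 -0.0003] y [-0.9821 -0.1882  0.0003] z [-0.0004  0.0002 -1.    ]
turn [0.02 0.02 0.  ] shift [ 0.0003  0.0002 -0.0562] F [-0.3415  0.1888  0.7161] w 0.6026209659759785 t 1.8 q [ 0.7443  0.3297 -0.1497  1.8848  0.0602  0.9318 -0.8148]
```

View pics/s2.png

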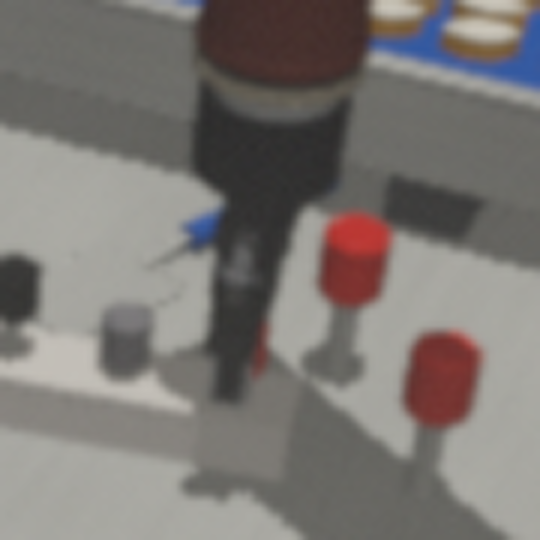

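```bash
python3 - <<'E'
from h import *
c=cal('side')
for z in(.044,.05,.056):
  for w in (.0255,.032):print(z,w,proj(c,[.4278-.188*w,-.3572+.982*w,z]))
print(proj(c,[.4278,-.3572,.065]))
E
```

```text
0.044 0.0255 [377.0509 176.7622]
0.044 0.032 [376.6983 177.9268]
0.05 0.0255 [377.2583 175.2209]
0.05 0.032 [376.9055 176.3832]
0.056 0.0255 [377.4668 173.6714]
0.056 0.032 [377.1138 174.8315]
[379.1444 166.8701]
```

Call:
play_rows:
  series:
    - [[0,0,0],[0,0,0],-1]
    - [[0,0,0],[0,0,0],-1]
    - [[0,0,0],[0,0,0],-1]
    - [[0,0,0],[0,0,0],-1]
    - [[0,0,0],[0,0,0],-1]
    - [[0,0,0],[0,0,0],-1]
    - [[0,0,0],[0,0,0],-1]

```text
clock: 2.55
tcp_pos: [0.4292, -0.3573, 0.0452]
eef_rot: [2.423, -2.0, 0.005]
ft_force: [-1.1, 0.6, 6.0]
grip_width: 0.314
```

Call:
play_rows:
  series:
    - [[0,0,0],[0,0,-0.015],-1]
    - [[0,0,0],[0,0,-0.03],-1]
    - [[0,0,0],[0,0,-0.06],-1]
    - [[0,0,0],[0,0,-0.11],-1]
    - [[0,0,0],[0,0,-0.16],-1]
    - [[0,0,0],[0,0,-0.16],-1]
    - [[0,0,0],[0,0,-0.16],-1]

```text
clock: 3.25
tcp_pos: [0.4288, -0.3568, 0.2058]
eef_rot: [-2.423, 2.0, -0.006]
ft_force: [0.2, 0.2, -2.3]
grip_width: 0.313
```

```bash
python3 - <<'E'
from h import *
from bench import *
plan([.4724,.012,.205])
plan([.4724,.012,.205],np.radians(20))
im,d=grab_frame('side'); cv2.imwrite('pics/s3.png',cv2.resize(im[80:200,320:440],None,fx=5,fy=5,interpolation=2)[:,:,::-1])
E
```

```text
tcp [ 0.4288 -0.3568  0.2058] axes x [ 0.1896 -0.9819  0.0028] y [-0.9819 -0.1896 -0.0024] z [ 0.0029 -0.0023 -1.    ]
turn [-0.14 -0.16  0.  ] shift [-0.3539 -0.1128  0.0001] F [ 0.2032  0.1788 -2.2842] w 0.3126539710911221 t 3.25 q [ 0.7515  0.1678 -0.1537  1.7243  0.0272  1.2479 -0.7887]
tcp [ 0.4288 -0.3568  0.2058] axes x [ 0.1896 -0.9819  0.0028] y [-0.9819 -0.1896 -0.0024] z [ 0.0029 -0.0023 -1.    ]
turn [-0.22 -0.04 80.93] shift [-0.3539 -0.1128  0.0001] F [ 0.2032  0.1788 -2.2842] w 0.3126539710911221 t 3.25 q [ 0.7515  0.1678 -0.1537  1.7243  0.0272  1.2479 -0.7887]
```

View pics/s3.png

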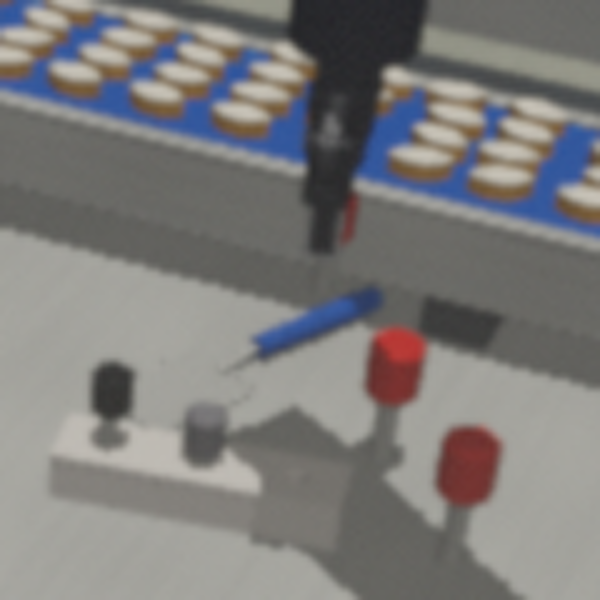

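Call:
play_rows:
  series:
    - [[-0.2,0,80.9],[-0.354,-0.113,0],-1]
    - [[-0.2,0,80.9],[-0.354,-0.113,0],-1]
    - [[-0.2,0,80.9],[-0.354,-0.113,0],-1]
    - [[-0.2,0,80.9],[-0.354,-0.113,0],-1]
    - [[-0.2,0,80.9],[-0.354,-0.113,0],-1]
    - [[-0.2,0,80.9],[-0.354,-0.113,0],-1]
    - [[-0.2,0,80.9],[-0.354,-0.113,0],-1]
    - [[-0.2,0,80.9],[-0.354,-0.113,0],-1]
    - [[-0.2,0,80.9],[-0.354,-0.113,0],-1]
    - [[-0.2,0,80.9],[-0.354,-0.113,0],-1]
    - [[-0.2,0,80.9],[-0.354,-0.113,0],-1]
    - [[-0.2,0,80.9],[-0.354,-0.113,0],-1]

```text
clock: 4.5
tcp_pos: [0.4533, 0.0027, 0.2225]
eef_rot: [-0.722, 3.01, 0.036]
ft_force: [-0.8, -0.7, -0.8]
grip_width: 0.311
```

```bash
python3 - <<'E'
from h import *
from bench import *
plan([.4724,.012,.19])
for n,b in(('side',(270,360,150,250)),('top',(240,350,150,260))):
    im,d=grab_frame(n); np.savez(n+'4.npz',im=im,d=d); cv2.imwrite(f'pics/{n}4.png',cv2.resize(im[b[2]:b[3],b[0]:b[1]],None,fx=6,fy=6,interpolation=2)[:580,:,::-1])
E
```

```text
tcp [0.4533 0.0027 0.2225] axes x [-0.8903 -0.4525 -0.0503] y [-0.4536  0.8911  0.012 ] z [ 0.0394  0.0335 -0.9987]
turn [0.69 2.89 0.02] shift [-0.0196 -0.0008  0.0336] F [-0.8027 -0.6586 -0.8172] w 0.3111733001843818 t 4.5 q [ 0.8755 -0.0807 -0.8906  1.9226 -0.1015  1.2314 -2.6538]
```

View pics/side4.png

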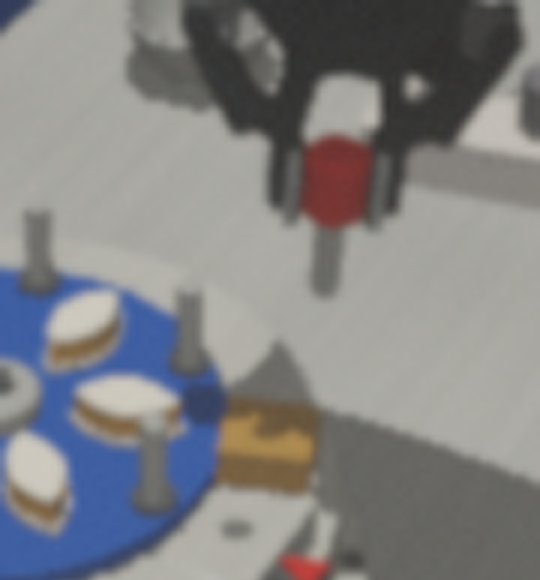

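View pics/top4.png

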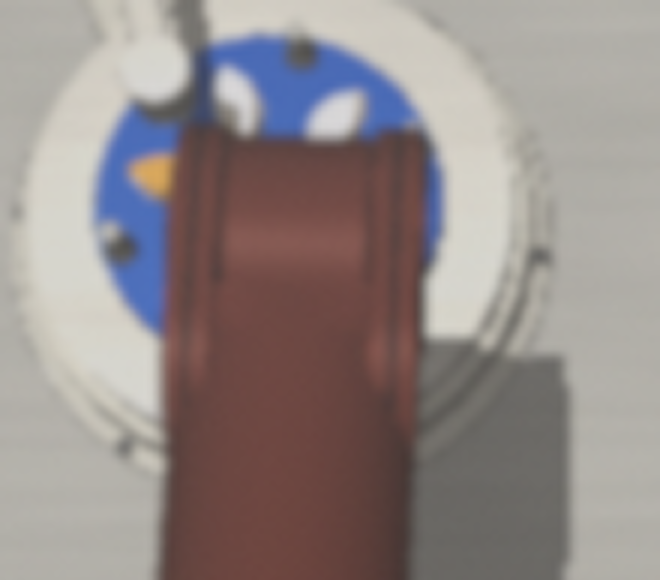

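```bash
python3 - <<'E'
from h import *
plan([.4524,.005,.22],np.radians(-70))
E
```

```text
tcp [0.4533 0.0006 0.223 ] axes x [-0.8922 -0.4488 -0.0505] y [-0.4498  0.8931  0.0101] z [ 0.0405  0.0317 -0.9987]
turn [ -1.63   2.78 -83.27] shift [-0.001   0.0043  0.0031] F [-0.5206 -1.472  -1.7163] w 0.30749237016060754 t 4.6 q [ 0.8813 -0.0823 -0.892   1.9224 -0.1011  1.2315 -2.6539]
```

Call:
play_rows:
  series:
    - [[-1.6,2.8,-83.3],[-0.001,0.004,0.003],-1]
    - [[-1.6,2.8,-83.3],[-0.001,0.004,0.003],-1]
    - [[-1.6,2.8,-83.3],[-0.001,0.004,0.003],-1]
    - [[-1.6,2.8,-83.3],[-0.001,0.004,0.003],-1]
    - [[-1.6,2.8,-83.3],[-0.001,0.004,0.003],-1]
    - [[-1.6,2.8,-83.3],[-0.001,0.004,0.003],-1]
    - [[-1.6,2.8,-83.3],[-0.001,0.004,0.003],-1]
    - [[-1.6,2.8,-83.3],[-0.001,0.004,0.003],-1]
    - [[-1.6,2.8,-83.3],[-0.001,0.004,0.003],-1]
    - [[-1.6,2.8,-83.3],[-0.001,0.004,0.003],-1]
    - [[-1.6,2.8,-83.3],[-0.001,0.004,0.003],-1]

```text
clock: 5.7
tcp_pos: [0.4532, 0.0069, 0.2198]
eef_rot: [-2.581, 1.79, 0.001]
ft_force: [0.1, 0.3, -1.9]
grip_width: 0.307
```

```bash
python3 - <<'E'
from h import *
plan([.4724,.012,.2],np.radians(20))
E
```

```text
tcp [0.4532 0.0069 0.2198] axes x [ 0.3504 -0.9366 -0.0008] y [-0.9366 -0.3504 -0.0003] z [-0.      0.0008 -1.    ]
turn [ -0.05   0.02 -89.49] shift [ 0.002  -0.0197  0.0198] F [ 0.1489  0.302  -1.8612] w 0.30653968759122385 t 5.7 q [ 0.7788 -0.0338 -0.8564  1.899  -0.0276  1.2648 -1.2818]
```

Call:
play_rows:
  series:
    - [[0,0,-89.5],[0.002,-0.02,0.01],-1]
    - [[0,0,-89.5],[0.002,-0.02,0.01],-1]
    - [[0,0,-89.5],[0.002,-0.02,0.01],-1]
    - [[0,0,-89.5],[0.002,-0.02,0.01],-1]
    - [[0,0,-89.5],[0.002,-0.02,0.01],-1]
    - [[0,0,-89.5],[0.002,-0.02,0.01],-1]
    - [[0,0,-89.5],[0.002,-0.02,0.01],-1]
    - [[0,0,-89.5],[0.002,-0.02,0.01],-1]
    - [[0,0,-89.5],[0.002,-0.02,0.01],-1]
    - [[0,0,-89.5],[0.002,-0.02,0.01],-1]
    - [[0,0,-89.5],[0.002,-0.02,0.02],-1]
    - [[0,0,-89.5],[0.002,-0.02,0.02],-1]

```text
clock: 6.9
tcp_pos: [0.4722, 0.0115, 0.1993]
eef_rot: [-3.094, -0.538, 0.001]
ft_force: [0.0, -0.4, -1.5]
grip_width: 0.309
```

```bash
python3 - <<'E'
from h import *
from bench import *
plan([.4724,.012,.17])
n,b='side',(270,360,150,240)
im,d=grab_frame(n); np.savez(n+'5.npz',im=im,d=d); cv2.imwrite(f'pics/{n}5.png',cv2.resize(im[b[2]:b[3],b[0]:b[1]],None,fx=6,fy=6,interpolation=2)[:580,:,::-1])
E
```

```text
tcp [0.4722 0.0115 0.1993] axes x [ 0.9413  0.3374 -0.0005] y [ 0.3374 -0.9413 -0.0011] z [-0.0009  0.0008 -1.    ]
turn [-0.06  0.03 -0.  ] shift [ 0.0004 -0.0003  0.0293] F [ 0.0215 -0.4325 -1.5133] w 0.3089968478840853 t 6.9 q [ 0.7898  0.0488 -0.9157  1.8868  0.0401  1.2261  0.2053]
```

View pics/side5.png

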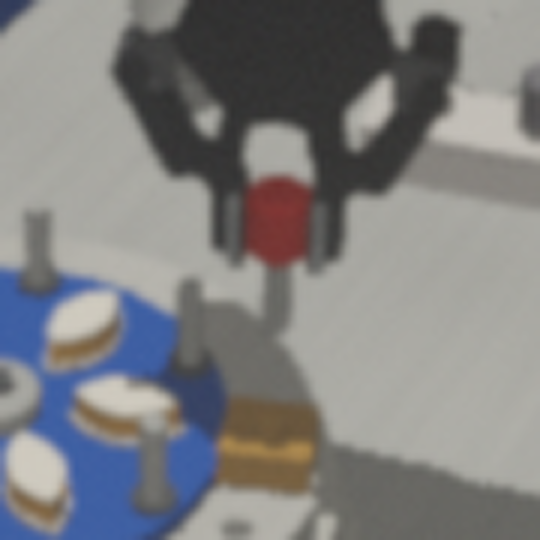

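```bash
python3 - <<'E'
from h import *
c=cal('side'); im=np.load('side5.npz')['im']
x0,x1,y0,y1=308,325,176,197
p=im[y0:y1,x0:x1].astype(float); w=np.clip(p[:,:,0]-(p[:,:,1]+p[:,:,2])/2-15,0,60); yy,xx=np.mgrid[y0:y1,x0:x1]
print('knob',(w*xx).sum()/w.sum(),(w*yy).sum()/w.sum())
def pz(z): return proj(c,[.4722,.0115,z])
print('pred',pz(.2191),'foot',pz(.1621),'shank mid',pz(.18), 'lug', proj(c,[.4722,.0115,.107]),'meas lug',314.38,221.23)
g=cv2.cvtColor(im,cv2.COLOR_RGB2GRAY)
for y in range(195,209): print(y,g[y,306:326])
E
```

```text
knob 315.8147190218669 186.22133396034172
pred [315.4997 186.3629] foot [314.9698 204.5218] shank mid [315.1325 198.9448] lug [314.4886 221.0116] meas lug 314.38 221.23
195 [170 168 163 162 165 171 170 159 120 100 101 107 131 162 158 132 126 136
 154 165]
196 [171 170 170 171 171 172 170 158 120 104 105 108 132 160 166 160 158 160
 165 167]
197 [173 171 171 171 172 171 169 157 121 105 105 108 132 160 167 167 168 168
 168 167]
198 [175 173 171 171 171 170 168 154 119 104 104 108 131 160 167 167 168 168
 167 167]
199 [166 164 163 164 167 169 164 146 114 104 106 106 130 160 167 167 168 168
 167 167]
200 [131 130 132 138 152 163 162 143 113 104 104 107 129 160 167 167 169 168
 167 166]
201 [111 111 111 116 127 145 153 139 112 104 103 107 131 160 168 168 168 168
 167 167]
202 [109 109 109 109 112 123 135 131 111 104 105 111 136 162 167 168 168 167
 167 167]
203 [109 109 109 108 108 111 115 113 105 104 106 114 141 162 168 168 168 168
 168 169]
204 [110 108 109 107 107 108 108 107 104 105 110 125 150 164 168 168 168 168
 169 170]
205 [108 110 107 106 107 108 107 104 103 108 123 142 162 168 168 168 167 169
 171 169]
206 [108 108 108 106 108 107 108 106 106 115 134 154 165 168 168 168 169 170
 171 169]
207 [107 107 107 107 108 107 106 107 107 112 123 143 161 166 168 168 170 170
 170 169]
208 [107 108 107 107 107 107 108 110 108 109 111 123 145 164 168 169 169 169
 169 168]
```

```bash
python3 - <<'E'
from h import *
c=cal('side')
# dial occlusion-free hole position refine from initial image: dark centroid in brass
im=np.load('side0.npz')['im']; g=cv2.cvtColor(im,cv2.COLOR_RGB2GRAY).astype(float)
print(g[217:227,307:323].astype(int))
w=np.clip(118-g[218:225,310:319],0,None); yy,xx=np.mgrid[218:225,310:319]; print((w*xx).sum()/w.sum(),(w*yy).sum()/w.sum())
for dx,dy in((0,0),(.65,0),(.65,-.14),(.65,-.3)): print(dx,dy,onz(c,314.38-dx,221.23-dy,.107))
E
```

```text
[[115 134 139 140 140 140 142 143 144 146 147 150 149 152 155 157]
 [116 133 138 137 137 137 136 136 137 137 137 139 139 138 141 143]
 [121 135 137 137 137 133 130 129 129 130 133 136 137 137 136 138]
 [128 137 138 137 133 121 113 108 108 114 126 134 136 136 136 135]
 [133 137 137 138 130 113  98  97  97 100 117 132 136 136 133 129]
 [134 139 139 138 132 118 106 106 106 108 121 133 138 136 132 128]
 [135 138 138 138 136 132 126 124 125 131 134 136 138 137 131 123]
 [131 134 134 135 135 135 135 135 135 137 137 137 138 136 130 124]
 [113 115 120 122 123 125 128 131 132 132 133 134 135 133 127 127]
 [ 99 101 100 103 102 104 107 111 112 112 115 120 123 122 115 124]]
314.39130434782606 221.1055900621118
0 0 [0.4721 0.0124 0.107 ]
0.65 0 [0.4735 0.0132 0.107 ]
0.65 -0.14 [0.4733 0.0137 0.107 ]
0.65 -0.3 [0.473  0.0142 0.107 ]
```

Call:
play_rows:
  series:
    - [[0,0,0],[0.001,-0.001,0.02],-1]
    - [[0,0,0],[0.001,-0.001,0.045],-1]
    - [[0,0,0],[0.001,-0.001,0.045],-1]
    - [[0,0,0],[0.001,-0.001,0.045],-1]

```text
clock: 7.35
tcp_pos: [0.4737, 0.0131, 0.1562]
eef_rot: [-3.094, -0.538, -0.002]
ft_force: [-0.2, 0.2, -0.8]
grip_width: 0.308
```

```bash
python3 - <<'E'
from h import *
from bench import *
plan([.473,.0128,.15])
n,b='side',(280,350,180,245)
im,d=grab_frame(n); np.savez(n+'6.npz',im=im,d=d); cv2.imwrite(f'pics/{n}6.png',cv2.resize(im[b[2]:b[3],b[0]:b[1]],None,fx=8,fy=8,interpolation=2)[:580,:,::-1])
E
```

```text
tcp [0.4737 0.0131 0.1562] axes x [0.9414 0.3373 0.0014] y [ 0.3373 -0.9414 -0.0005] z [ 0.0011  0.001  -1.    ]
turn [-0.03 -0.08  0.  ] shift [-0.0008 -0.      0.0062] F [-0.242   0.2148 -0.7922] w 0.30845633014895824 t 7.35 q [ 0.7697  0.1053 -0.9229  1.94    0.0916  1.1382  0.1552]
```

View pics/side6.png

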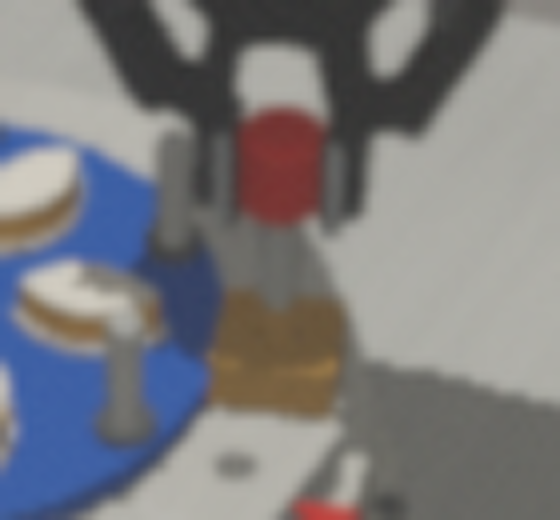

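```bash
python3 - <<'E'
from h import *
c=cal('side'); im=np.load('side6.npz')['im']
print('foot pred',proj(c,[.4737,.0131,.1191]),'mouth pred',proj(c,[.4737,.0131,.107]))
g=cv2.cvtColor(im,cv2.COLOR_RGB2GRAY)
for y in range(207,222): print(y,g[y,306:326], im[y,314])
x0,x1,y0,y1=306,324,190,212
p=im[y0:y1,x0:x1].astype(float); w=np.clip(p[:,:,0]-(p[:,:,1]+p[:,:,2])/2-15,0,60)*(p[:,:,1]<75); yy,xx=np.mgrid[y0:y1,x0:x1]
print('knob',(w*xx).sum()/w.sum(),(w*yy).sum()/w.sum(),proj(c,[.4737,.0131,.1761]))
E
```

```text
foot pred [313.7852 217.6567] mouth pred [313.6872 221.1938]
207 [106 101  89  87  98  95  86  81  81  79  82  96 120 124  99  96 102 114
 131 157] [118  66  63]
208 [106 103  98  99 104 102  95  92  93  92  93 108 135 144 115 108 128 152
 162 167] [109  87  83]
209 [104 107 106 105 107 105  99  98 103 101 100 105 129 148 136 134 148 165
 170 171] [106 102  97]
210 [100 108 108 107 108 108 101 102 104 103 101 102 119 142 155 161 165 169
 172 171] [104 104 101]
211 [ 91 104 108 109 109 107 102 102 105 103 101 100 109 127 151 166 170 170
 172 172] [105 106 101]
212 [ 82 100 108 109 109 108 103 103 106 105 101 101 108 119 141 161 169 171
 172 172] [106 106 102]
213 [ 77  95 106 109 110 107 105 104 105 104 101 102 109 114 127 151 166 172
 172 171] [106 106 101]
214 [ 74  91 105 108 109 107 105 103 105 104 102 103 108 110 119 143 166 171
 172 171] [106 105 101]
215 [ 70  84 101 106 106 104 101 103 104 104 102 104 109 110 114 133 160 170
 171 173] [105 105 100]
216 [ 69  78  92  95  96  95  99 102 104 103  99 100 104 106 108 120 146 165
 172 173] [105 105 100]
217 [ 68  75  86  90  88  90  93  99 104 102  96  94  96  97  97 104 124 153
 169 173] [106 104  97]
218 [ 69  78  85  88  88  88  91  94 101  99  92  89  91  90  91  93 108 139
 166 173] [108 100  87]
219 [ 71  79  87  88  89  90  90  93  95  93  91  89  89  87  89  89  97 126
 161 171] [110  92  68]
220 [ 72  84  88  91  88  89  89  92  93  92  90  89  89  88  89  89  92 113
 150 169] [111  90  63]
221 [ 75  87  90  90  90  87  86  90  92  92  88  86  89  88  88  89  91 109
 142 167] [109  89  62]
knob 314.5023084025854 200.3214975237136 [314.2646 200.3474]
```

Call:
play_rows:
  series:
    - [[0,0,0],[0,0,0.006],-1]
    - [[0,0,0],[0,0,0.011],-1]
    - [[0,0,0],[0,0,0.014],-1]
    - [[0,0,0],[0,0,0.017],-1]
    - [[0,0,0],[0,0,0.017],-1]

```text
clock: 7.9
tcp_pos: [0.4736, 0.0128, 0.1385]
eef_rot: [-3.095, -0.54, -0.002]
ft_force: [-0.6, -0.3, -1.4]
grip_width: 0.31
```

Call:
play_rows:
  series:
    - [[0,0,0],[0,0,0.003],-1]
    - [[0,0,0],[0,0,0.006],-1]
    - [[0,0,0],[0,0,0.009],-1]
    - [[0,0,0],[0,0,0.012],-1]
    - [[0,0,0],[0,0,0.012],-1]

```text
clock: 8.4
tcp_pos: [0.4736, 0.0128, 0.1264]
eef_rot: [-3.094, -0.54, -0.002]
ft_force: [-0.4, 0.1, -1.3]
grip_width: 0.312
```

Call:
play_rows:
  series:
    - [[0,0,0],[0,0,0.001],-1]
    - [[0,0,0],[0,0,0.002],-1]
    - [[0,0,0],[0,0,0.003],-1]
    - [[0,0,0],[0,0,0.003],-1]

```text
clock: 8.8
tcp_pos: [0.4739, 0.0128, 0.1238]
eef_rot: [-3.095, -0.54, -0.003]
ft_force: [-0.5, 0.5, -1.5]
grip_width: 0.311
```

Call:
play_rows:
  series:
    - [[0,0,0],[0,0,0.001],-1]
    - [[0,0,0],[0,0,0.001],-1]
    - [[0,0,0],[0,0,0.001],-1]

```text
clock: 9.1
tcp_pos: [0.4739, 0.0128, 0.1229]
eef_rot: [-3.095, -0.54, -0.003]
ft_force: [0.4, -0.2, -1.3]
grip_width: 0.311
```

Release now, then rise.

Call:
play_rows:
  series:
    - [[0,0,0],[0,0,0],-0.1]
    - [[0,0,0],[0,0,0],0.1]
    - [[0,0,0],[0,0,0],0.1]
    - [[0,0,0],[0,0,0],0.1]
    - [[0,0,0],[0,0,0],0.1]
    - [[0,0,0],[0,0,-0.03],0.1]
    - [[0,0,0],[0,0,-0.08],0.1]
    - [[0,0,0],[0,0,-0.1],0.1]
    - [[0,0,0],[0,0,-0.1],0.1]

```text
clock: 10.0
tcp_pos: [0.4755, 0.013, 0.226]
eef_rot: [3.093, 0.54, 0.011]
ft_force: [1.0, 0.3, -0.4]
grip_width: 0.547
```

```bash
python3 - <<'E'
from h import *
from bench import *
plan([.473,.0128,.15])
n,b='side',(250,350,150,250)
im,d=grab_frame(n); np.savez(n+'7.npz',im=im,d=d); cv2.imwrite(f'pics/{n}7.png',cv2.resize(im[b[2]:b[3],b[0]:b[1]],None,fx=5.8,fy=5.8,interpolation=2)[:580,:,::-1])
E
```

```text
tcp [0.4755 0.013  0.226 ] axes x [0.9409 0.3386 0.0065] y [ 0.3386 -0.9409  0.0033] z [ 0.0073 -0.0009 -1.    ]
turn [ 0.19 -0.37 -0.  ] shift [-0.0029 -0.0009  0.076 ] F [ 1.0235  0.3224 -0.3613] w 0.5470887622288898 t 10.0 q [ 0.8075  0.0237 -0.9249  1.8479  0.0216  1.2723  0.222 ]
```

View pics/side7.png

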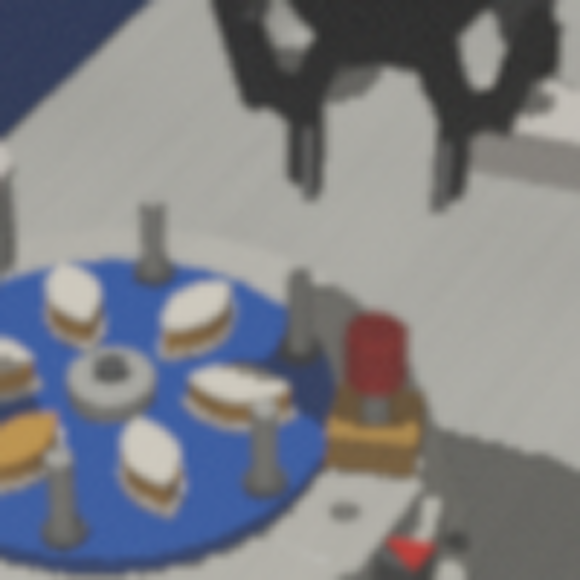

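```bash
python3 - <<'E'
from h import *
c=cal('side'); im=np.load('side7.npz')['im']
g=cv2.cvtColor(im,cv2.COLOR_RGB2GRAY)
for y in range(192,214,1): print(y,g[y,294:310])
print(proj(c,[.5256,-.0156,.145]),proj(c,[.5256,-.0156,.099]))
for ax in([.5857,.0506],[.585,.052],[.5841,.0539]):
    l=np.array([.4734,.013])-ax; a=np.arctan2(l[1],l[0]); print(ax,np.linalg.norm(l),a, np.array(ax)+.09*np.array([np.cos(a+.5236),np.sin(a+.5236)]))
plan([.5444,-.032,.18],np.radians(35))
E
```

```text
192 [172 170 169 168 167 167 168 169 169 170 170 169 169 170 169 171]
193 [177 176 173 171 170 169 169 169 169 170 170 169 169 170 170 171]
194 [178 177 178 176 176 173 170 170 169 169 168 168 169 170 171 170]
195 [178 178 179 179 179 175 169 164 163 164 168 169 169 170 170 170]
196 [178 178 179 179 177 167 148 135 135 152 168 171 171 170 170 171]
197 [178 179 179 179 172 155 124 109 113 138 167 174 170 169 169 171]
198 [177 178 178 177 169 144 114 106 108 128 158 166 163 161 164 169]
199 [163 172 176 178 169 140 111 105 105 110 125 130 130 132 145 159]
200 [127 147 165 172 167 139 110 106 103 103 107 108 108 113 122 136]
201 [ 99 114 135 153 155 134 109 105 103 102 108 110 108 109 110 115]
202 [ 93  95 104 117 125 119 105 105 103 101 106 109 108 109 108 108]
203 [ 93  93  92  94  97  99 101 104 101 101 105 108 108 108 109 108]
204 [ 92  93  92  92  91  93 101 104 103 102 106 109 109 109 108 106]
205 [ 94  93  92  93  92  91  99 103 102 100 107 109 109 109 106 100]
206 [ 93  92  93  90  89  88  99 104 101 101 106 108 110 107 104  95]
207 [ 92  93  94  91  88  87  98 104 101  98 101 1
[... 270 characters left out ...]
  70  69  74  90 103 100  85]
212 [ 80  74  69  68  67  68  68  68  68  68  68  71  82  99 100  87]
213 [95 87 76 69 67 67 67 67 68 66 68 68 77 94 99 86]
[301.1729 197.5043] [301.1164 210.9569]
[0.5857, 0.0506] 0.11842740392324744 -2.8185069865017964 [ 0.5261 -0.0168]
[0.585, 0.052] 0.11821827269927435 -2.80539687608259 [ 0.5263 -0.0162]
[0.5841, 0.0539] 0.11801398222244681 -2.787681609846235 [ 0.5266 -0.0153]
tcp [0.4745 0.0127 0.224 ] axes x [0.941  0.3384 0.0042] y [ 0.3384 -0.941   0.0022] z [ 0.0047 -0.0006 -1.    ]
turn [  0.16  -0.22 -15.22] shift [0.0504 0.0656 0.0444] F [-0.3063 -0.497   0.4017] w 0.5482628947348624 t 10.05 q [ 0.8072  0.0254 -0.9247  1.8509  0.0224  1.2709  0.2213]
```

Call:
play_rows:
  series:
    - [[0.2,-0.2,-15.2],[0.051,0.067,0],-1]
    - [[0.2,-0.2,-15.2],[0.051,0.067,0],-1]
    - [[0.2,-0.2,-15.2],[0.051,0.067,0],-1]
    - [[0.2,-0.2,-15.2],[0.051,0.067,0.02],-1]
    - [[0.2,-0.2,-15.2],[0.051,0.067,0.04],-1]
    - [[0.2,-0.2,-15.2],[0.051,0.067,0.04],-1]

```text
clock: 10.65
tcp_pos: [0.5421, -0.0327, 0.1794]
eef_rot: [-2.991, -0.943, 0.011]
ft_force: [-0.8, 0.3, 0.2]
grip_width: 0.0
```

```bash
python3 - <<'E'
from h import *
from bench import *
plan([.5458,-.0332,.126])
n,b='side',(250,350,130,230)
im,d=grab_frame(n); cv2.imwrite(f'pics/{n}8.png',cv2.resize(im[b[2]:b[3],b[0]:b[1]],None,fx=5.8,fy=5.8,interpolation=2)[:580,:,::-1])
E
```

```text
tcp [ 0.5421 -0.0327  0.1794] axes x [ 0.819   0.5738 -0.0051] y [ 0.5737 -0.819  -0.0074] z [-0.0085  0.0032 -1.    ]
turn [-0.43  0.29 -0.  ] shift [0.003  0.0029 0.0534] F [-0.7583  0.2628  0.205 ] w 0.00047492155479428116 t 10.65 q [ 0.7676  0.2721 -0.908   1.752   0.2219  1.2355  0.4132]
```

View pics/side8.png

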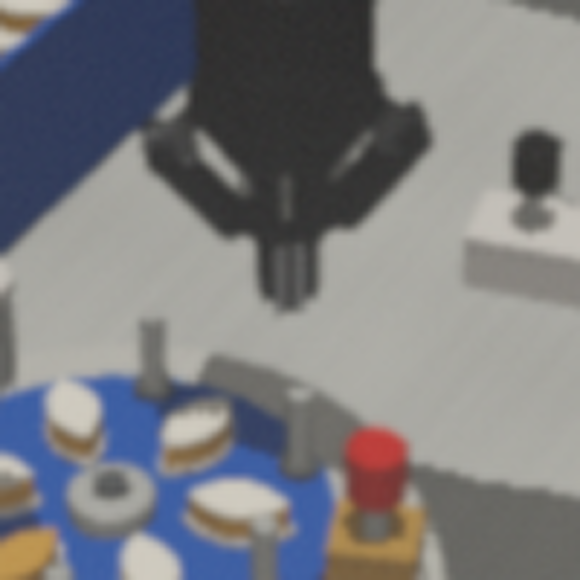

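Call:
play_rows:
  series:
    - [[-0.4,0.3,0],[0.003,0.003,0],-1]
    - [[-0.4,0.3,0],[0.003,0.003,0.02],-1]
    - [[-0.4,0.3,0],[0.003,0.003,0.04],-1]
    - [[-0.4,0.3,0],[0.003,0.003,0.053],-1]
    - [[-0.4,0.3,0],[0.003,0.003,0.053],-1]

```text
clock: 11.2
tcp_pos: [0.5479, -0.0336, 0.1291]
eef_rot: [2.994, 0.944, 0.006]
ft_force: [-0.8, 0.2, 0.7]
grip_width: -0.003
```

```bash
python3 - <<'E'
from h import *
from bench import *
plan([.5458,-.0332,.126])
n,b='side',(250,350,150,250)
im,d=grab_frame(n); cv2.imwrite(f'pics/{n}9.png',cv2.resize(im[b[2]:b[3],b[0]:b[1]],None,fx=5.8,fy=5.8,interpolation=2)[:580,:,::-1])
E
```

```text
tcp [ 0.5479 -0.0336  0.1291] axes x [0.8191 0.5736 0.003 ] y [ 0.5736 -0.8191  0.0028] z [ 0.0041 -0.0006 -1.    ]
turn [ 0.16 -0.17 -0.  ] shift [-0.0015 -0.0016  0.0031] F [-0.8101  0.1634  0.7425] w -0.003019337806372447 t 11.2 q [ 0.7383  0.3278 -0.8872  1.8067  0.2802  1.1347  0.369 ]
```

View pics/side9.png

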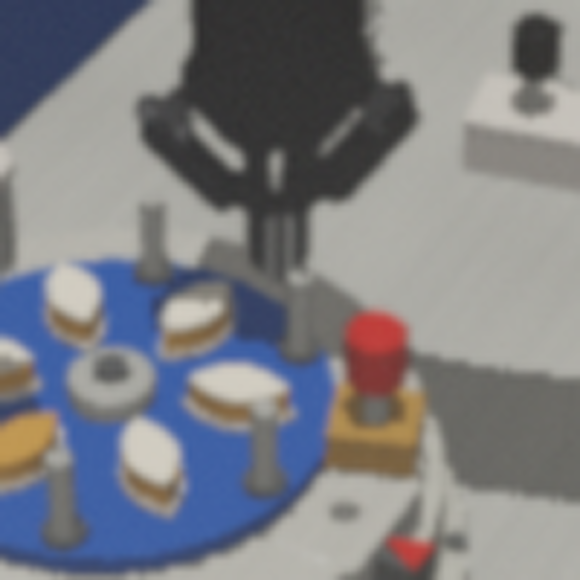

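```bash
cat > arc.py <<'E'
from h import *
from bench import state
import sys
st=state(); A=R.from_rotvec(st['eef_rot']).as_matrix()
ax=np.array([.585,.052]); ty=np.array([.574,-.819])
print('tcp',st['tcp_pos'],'F',st['ft_force'],'t',st['clock'])
for f in np.arange(float(sys.argv[1]),float(sys.argv[2]),float(sys.argv[3])):
    a=-2.282-f; C=ax+.09*np.array([np.cos(a),np.sin(a)])+.017*ty
    print('%.3f'%f,(A.T@(np.r_[C,.126]-st['tcp_pos'])).round(4))
E
python3 arc.py 0 0.31 0.03; cp bench.py /dev/null 2>/dev/null
```

```text
tcp [ 0.5485 -0.0335  0.1301] F [ 0.076  -0.1595  0.1879] t 11.25
0.000 [-0.0083 -0.0099  0.0041]
0.030 [-0.0089 -0.0126  0.004 ]
0.060 [-0.0095 -0.0152  0.004 ]
0.090 [-0.0099 -0.0179  0.004 ]
0.120 [-0.0103 -0.0205  0.004 ]
0.150 [-0.0106 -0.0232  0.004 ]
0.180 [-0.0109 -0.0259  0.004 ]
0.210 [-0.011  -0.0286  0.004 ]
0.240 [-0.0111 -0.0313  0.004 ]
0.270 [-0.0111 -0.034   0.004 ]
0.300 [-0.011  -0.0367  0.004 ]
```

Call:
play_rows:
  series:
    - [[0,0,0],[-0.004,-0.003,0.004],-1]
    - [[0,0,0],[-0.008,-0.006,0.004],-1]
    - [[0,0,0],[-0.009,-0.009,0.004],-1]
    - [[0,0,0],[-0.009,-0.011,0.004],-1]
    - [[0,0,0],[-0.0095,-0.013,0.004],-1]
    - [[0,0,0],[-0.0095,-0.015,0.004],-1]
    - [[0,0,0],[-0.0095,-0.015,0.004],-1]

```text
clock: 11.95
tcp_pos: [0.532, -0.0279, 0.1262]
eef_rot: [2.993, 0.942, 0.007]
ft_force: [0.3, -4.4, 0.6]
grip_width: 0.002
```

```bash
python3 arc.py 0.0 0.31 0.03;python3 - <<'E'
from h import *
from bench import *
n,b='side',(250,350,150,250)
im,d=grab_frame(n); cv2.imwrite(f'pics/{n}10.png',cv2.resize(im[b[2]:b[3],b[0]:b[1]],None,fx=5.8,fy=5.8,interpolation=2)[:580,:,::-1])
E
```

```text
tcp [ 0.532  -0.0279  0.1262] F [ 0.3481 -4.3741  0.6201] t 11.95
0.000 [0.002  0.0041 0.0003]
0.030 [0.0014 0.0015 0.0002]
0.060 [ 0.0009 -0.0012  0.0002]
0.090 [ 0.0004 -0.0038  0.0002]
0.120 [ 0.     -0.0065  0.0002]
0.150 [-0.0003 -0.0092  0.0002]
0.180 [-0.0005 -0.0119  0.0002]
0.210 [-0.0007 -0.0146  0.0001]
0.240 [-0.0007 -0.0173  0.0001]
0.270 [-0.0007 -0.02    0.0001]
0.300 [-0.0006 -0.0227  0.0001]
```

View pics/side10.png

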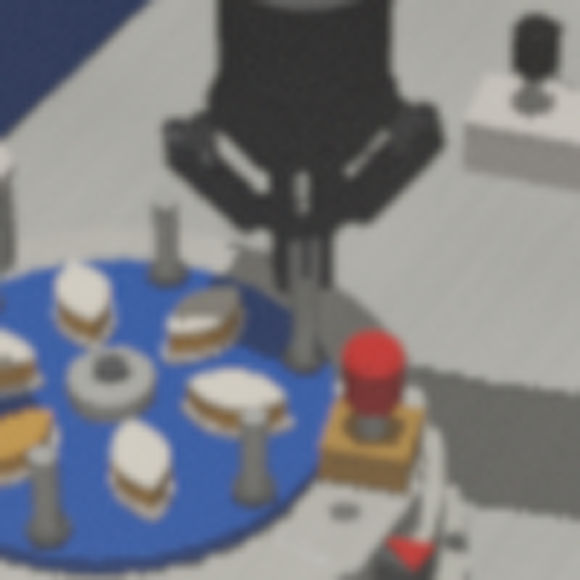

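Call:
play_rows:
  series:
    - [[0,0,0],[-0.0003,-0.0015,0],-1]
    - [[0,0,0],[-0.0006,-0.003,0],-1]
    - [[0,0,0],[-0.0008,-0.0045,0],-1]
    - [[0,0,0],[-0.001,-0.006,0],-1]
    - [[0,0,0],[-0.001,-0.0075,0],-1]
    - [[0,0,0],[-0.0012,-0.009,0],-1]
    - [[0,0,0],[-0.0014,-0.0105,0],-1]
    - [[0,0,0],[-0.0015,-0.012,0],-1]
    - [[0,0,0],[-0.0015,-0.0135,0],-1]
    - [[0,0,0],[-0.0015,-0.0135,0],-1]

```text
clock: 13.0
tcp_pos: [0.523, -0.0172, 0.1259]
eef_rot: [2.993, 0.943, 0.007]
ft_force: [-0.3, -4.6, -0.0]
grip_width: 0.001
```

```bash
python3 arc.py 0.0 0.43 0.03;python3 - <<'E'
from h import *
from bench import *
n,b='side',(250,350,150,250)
im,d=grab_frame(n); cv2.imwrite(f'pics/{n}11.png',cv2.resize(im[b[2]:b[3],b[0]:b[1]],None,fx=5.8,fy=5.8,interpolation=2)[:580,:,::-1])
E
```

```text
tcp [ 0.523  -0.0172  0.1259] F [-0.2975 -4.6272 -0.0306] t 13.0
0.000 [0.0033 0.018  0.    ]
0.030 [0.0026 0.0154 0.    ]
0.060 [0.0021 0.0128 0.    ]
0.090 [ 0.0016  0.0101 -0.    ]
0.120 [ 0.0012  0.0074 -0.    ]
0.150 [ 0.0009  0.0048 -0.    ]
0.180 [ 0.0007  0.0021 -0.    ]
0.210 [ 0.0006 -0.0006 -0.0001]
0.240 [ 0.0005 -0.0033 -0.0001]
0.270 [ 0.0005 -0.006  -0.0001]
0.300 [ 0.0006 -0.0087 -0.0001]
0.330 [ 0.0008 -0.0114 -0.0001]
0.360 [ 0.001  -0.0141 -0.0001]
0.390 [ 0.0014 -0.0168 -0.0001]
0.420 [ 0.0018 -0.0195 -0.0001]
```

View pics/side11.png

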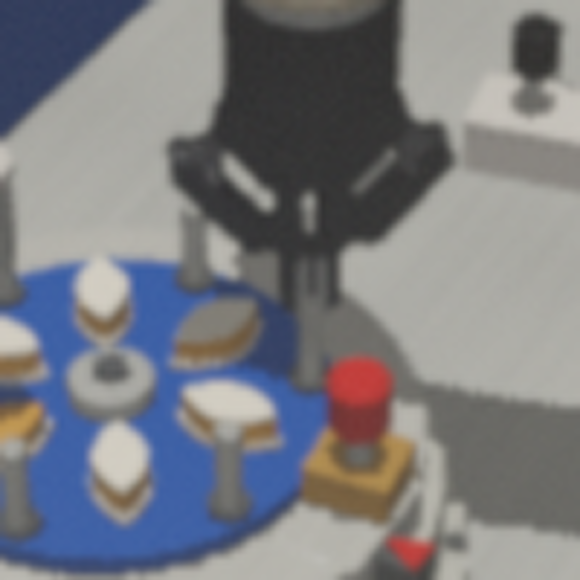

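Call:
play_rows:
  series:
    - [[0,0,0],[0,-0.001,0],-1]
    - [[0,0,0],[0,-0.002,0],-1]
    - [[0,0,0],[0,-0.003,0],-1]
    - [[0,0,0],[0,-0.004,0],-1]
    - [[0,0,0],[0,-0.005,0],-1]
    - [[0,0,0],[0,-0.006,0],-1]
    - [[0,0,0],[0,-0.007,0],-1]
    - [[0,0,0],[0,-0.007,0],-1]

```text
clock: 13.85
tcp_pos: [0.5191, -0.0104, 0.1258]
eef_rot: [2.994, 0.945, 0.008]
ft_force: [-0.4, -2.1, -1.5]
grip_width: 0.003
```

```bash
python3 arc.py 0.21 0.43 0.03;python3 - <<'E'
from h import *
from bench import *
n,b='side',(250,350,150,250)
im,d=grab_frame(n); np.savez('side12.npz',im=im); cv2.imwrite(f'pics/{n}12.png',cv2.resize(im[b[2]:b[3],b[0]:b[1]],None,fx=5.8,fy=5.8,interpolation=2)[:580,:,::-1])
E
```

```text
tcp [ 0.5191 -0.0104  0.1258] F [-0.4002 -2.1354 -1.4715] t 13.85
0.210 [-0.0001  0.0072 -0.0002]
0.240 [-0.0002  0.0045 -0.0002]
0.270 [-0.0002  0.0018 -0.0002]
0.300 [-0.0001 -0.0009 -0.0002]
0.330 [ 0.0001 -0.0036 -0.0002]
0.360 [ 0.0004 -0.0063 -0.0002]
0.390 [ 0.0007 -0.009  -0.0002]
0.420 [ 0.0011 -0.0116 -0.0002]
```

View pics/side12.png

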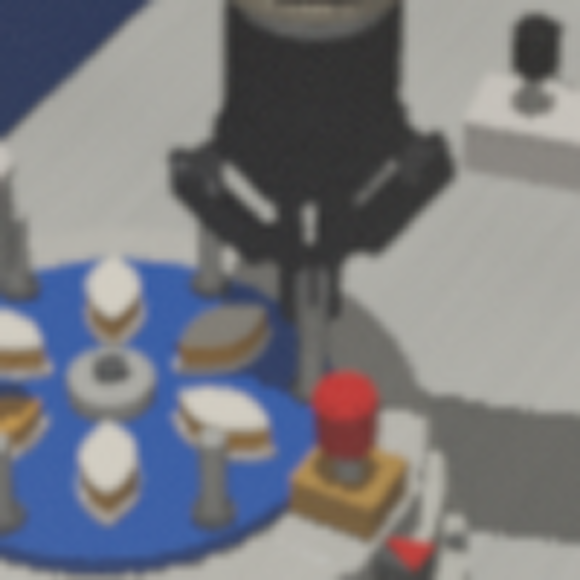

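```bash
python3 - <<'E'
from h import *
c=cal('side')
def knob(im,x0,x1,y0,y1):
    p=im[y0:y1,x0:x1].astype(float); w=np.clip(p[:,:,0]-(p[:,:,1]+p[:,:,2])/2-45,0,30); yy,xx=np.mgrid[y0:y1,x0:x1]
    return (w*xx).sum()/w.sum(),(w*yy).sum()/w.sum()
ax=np.array([.585,.052])
def ang(P): v=P[:2]-ax; return np.hypot(*v),np.degrees(np.arctan2(v[1],v[0]))%360
b=np.array([.55,-.1])
for f,box in(('side7.npz',(305,325,198,222)),('side12.npz',(300,320,208,233))):
    k=np.array(knob(np.load(f)['im'],*box)); P=onz(c,*(k-b),.142); print(f,k,P,ang(P))
P=onz(c,309.0-.55,237.7+.1,.085);print('bore',P,ang(P))
P=onz(c,314.39-.55,221.15+.1,.107);print('lug0',P,ang(P))
im=np.load('side0.npz')['im'];g=cv2.cvtColor(im,cv2.COLOR_RGB2GRAY); print(g[232:244,302:317])
im=np.load('side12.npz')['im'];g=cv2.cvtColor(im,cv2.COLOR_RGB2GRAY); print(g[232:250,297:317])
E
```

```text
side7.npz [314.333  210.9047] [0.4738 0.0139 0.142 ] (np.float64(0.11751589344160045), np.float64(198.90684431523076))
side12.npz [309.4391 220.9127] [0.4673 0.0533 0.142 ] (np.float64(0.11766735340039985), np.float64(179.35079558106287))
bore [0.4676 0.0534 0.085 ] (np.float64(0.11737392600777354), np.float64(179.2934074878413))
lug0 [0.4733 0.0131 0.107 ] (np.float64(0.11831882476124304), np.float64(199.19048977667524))
[[ 82  86 119 152 164 166 163 162 163 163 162 160 155 142 142]
 [ 79 104 145 166 170 171 170 171 171 171 170 170 168 165 164]
 [ 92 129 160 170 170 170 171 172 170 171 171 171 171 171 170]
 [127 156 168 171 170 168 167 167 167 169 170 170 170 170 170]
 [157 168 171 170 167 158 149 148 153 160 167 170 170 170 170]
 [168 170 170 168 159 137 123 124 126 137 159 168 170 171 171]
 [170 171 170 169 158 130 118 118 119 132 157 168 170 171 171]
 [171 170 171 171 164 147 135 132 137 149 164 169 171 171 170]
 [171 170 171 172 169 165 161 160 162 165 169 170 171 171 165]
 [171 172 172 171 170 170 169 169 170 170 171 170 171 168 153]
 [172 173 171 171 171 170 170 170 170 169 17
[... 913 characters left out ...]
  98 103
  124 139]
 [177 181 180 180 179 180 180 180 178 176 171 165 154 137 126 111 109 122
  135 128]
 [181 183 181 181 182 181 180 179 178 179 178 177 173 170 162 144 138 144
  132 110]
 [180 181 181 183 182 183 181 180 179 178 179 178 179 179 178 172 162 144
  117  99]
 [181 182 181 182 182 185 184 183 182 180 178 178 178 180 179 174 153 121
  100  97]
 [181 180 180 180 181 183 184 186 186 184 180 178 180 179 177 164 134 102
   89  91]
 [180 180 180 180 181 181 182 183 183 182 181 179 177 175 166 144 115  91
   79  79]
 [180 181 181 181 182 181 181 181 181 181 179 171 162 156 142 118 102  85
   76  73]
 [180 180 182 181 181 180 181 181 180 178 169 152 132 125 116 105  99  86
   74  71]]
```

Call:
play_rows:
  series:
    - [[0,0,0],[0,-0.0005,0],-1]
    - [[0,0,0],[0,-0.001,0],-1]
    - [[0,0,0],[0,-0.001,0],-1]

```text
clock: 14.2
tcp_pos: [0.5187, -0.0098, 0.1259]
eef_rot: [2.994, 0.944, 0.009]
ft_force: [1.1, -2.7, -1.0]
grip_width: -0.0
```

```bash
cat > look.py <<'E'
from h import *
from bench import *
import sys
c=cal('side'); n,b='side',(270,340,190,255)
im,d=grab_frame(n); cv2.imwrite(f'pics/side{sys.argv[1]}.png',cv2.resize(im[b[2]:b[3],b[0]:b[1]],None,fx=8,fy=8,interpolation=2)[:580,:,::-1])
x0,x1,y0,y1=298,322,206,245
p=im[y0:y1,x0:x1].astype(float); w=np.clip(p[:,:,0]-(p[:,:,1]+p[:,:,2])/2-45,0,30); w[(p[:,:,1]>75)]=0
l=cv2.connectedComponentsWithStats((w>5).astype(np.uint8)); i=1+np.argmax(l[2][1:,4]); w=w*(l[1]==i)
yy,xx=np.mgrid[y0:y1,x0:x1]; k=np.array([(w*xx).sum()/w.sum(),(w*yy).sum()/w.sum()])
P=onz(c,k[0]-.55,k[1]+.1,.142); v=P[:2]-[.585,.052]; s=state()
print('knob',k,P[:2],'ang',np.degrees(np.arctan2(v[1],v[0]))%360,'r',np.hypot(*v),s['tcp_pos'],s['ft_force'],s['clock'])
E
python3 look.py 13
```

```text
knob [308.8771 220.6004] [0.4691 0.053 ] ang 179.5236669208753 r 0.1159190090531828 [ 0.5187 -0.0098  0.1259] [ 1.088  -2.6399 -1.1709] 14.25
```

View pics/side13.png

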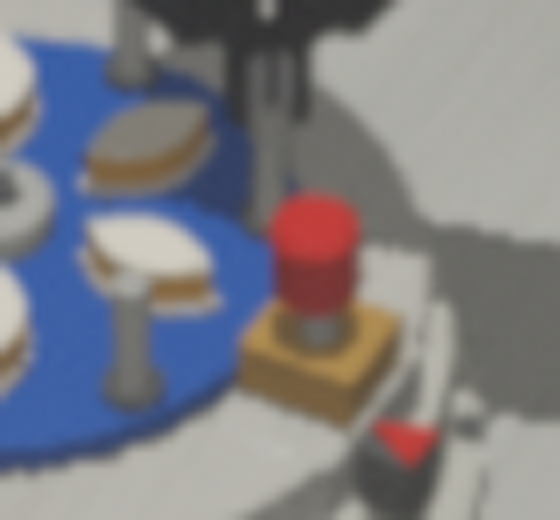

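Call:
play_rows:
  series:
    - [[0,0,0],[0,-0.0005,0],-1]
    - [[0,0,0],[0,-0.001,0],-1]
    - [[0,0,0],[0,-0.001,0],-1]

```text
clock: 14.55
tcp_pos: [0.518, -0.0088, 0.1259]
eef_rot: [2.994, 0.944, 0.008]
ft_force: [0.2, -1.4, 0.2]
grip_width: -0.0
```

```bash
python3 look.py 14
```

```text
knob [309.1029 226.4672] [0.4588 0.0716] ang 171.16555839223045 r 0.1277058514058404 [ 0.518  -0.0088  0.1259] [ 0.3665 -1.897  -0.9292] 14.6
```

View pics/side14.png

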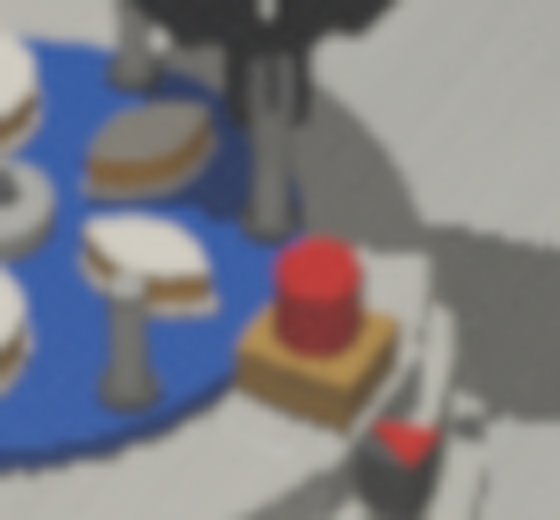

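Call:
play_rows:
  series:
    - [[0,0,0],[0,0.003,0],-1]
    - [[0,0,0],[0,0.008,0],-1]
    - [[0,0,0],[0.003,0.014,0],-1]
    - [[0,0,0],[0.003,0.014,0],-1]
    - [[0,0,0],[0.003,0.014,-0.03],-1]
    - [[0,0,0],[0.003,0.014,-0.08],-1]
    - [[0,0,0],[0.003,0.05,-0.12],-1]
    - [[0,0,0],[0.003,0.08,-0.12],-1]
    - [[0,0,0],[0.003,0.08,-0.12],-1]

```text
clock: 15.5
tcp_pos: [0.5677, -0.0777, 0.2469]
eef_rot: [2.995, 0.935, 0.011]
ft_force: [0.9, -0.2, -1.2]
grip_width: -0.007
```

```bash
python3 look.py 15; python3 - <<'E'
from bench import *
import cv2
im,d=grab_frame('side'); cv2.imwrite('pics/sfull.png',im[:,:,::-1])
E
```

```text
knob [309.0298 226.4898] [0.4589 0.0718] ang 171.08851327424333 r 0.1276123586829947 [ 0.5664 -0.0749  0.2459] [-0.5075  0.9409 -0.4586] 15.55
```

View pics/side15.png

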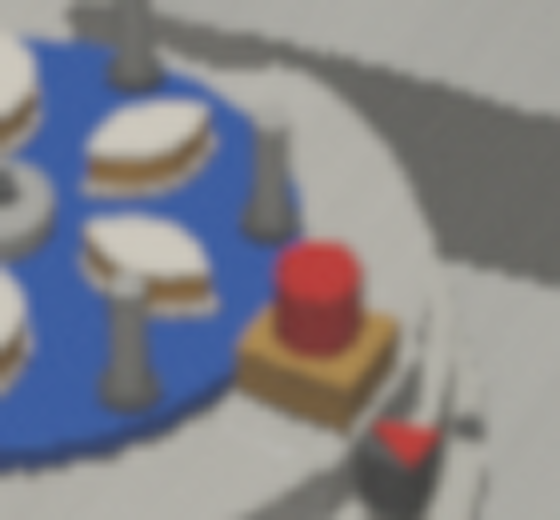

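View pics/sfull.png

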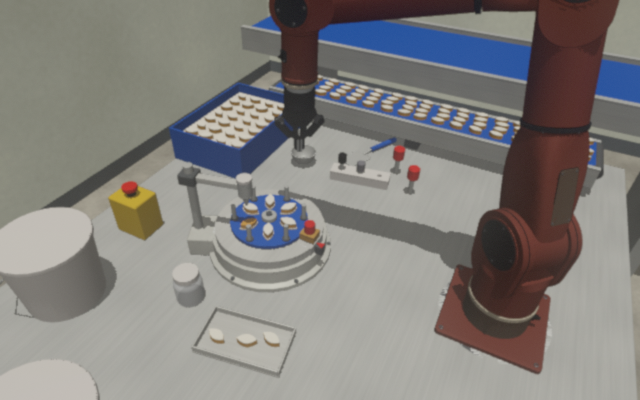

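```bash
python3 - <<'E'
from h import *
from bench import *
c=cal('side'); P=onz(c,309.03-.55,226.49+.1,.122); v=P[:2]-[.585,.052]; print(P,np.hypot(*v),np.degrees(np.arctan2(v[1],v[0]))%360)
sign_off()
E
```

```text
[0.4687 0.0523 0.122 ] 0.116271782298378 179.87630222962912
the job is handed in; nothing more can be done
```

The locating pin is fully home in the lug, the dial is locked at its station, and the job was handed in at about 16 s.

- **Pin:** I took the small red-knobbed pin from the rack. The two larger red pins standing on the table were lookalikes. I stood it in the lug's hole on the ring and let go; the next picture showed it standing free, not yet dropped.
- **Push:** I pushed the dial clockwise by post_a with shut fingers, about 1 mm at a time near the end. The measured force was at most 4.6 N at the end of each move, and about 2 N when the pin dropped.
- **Last checks:** The pictures show the knob resting on the lug with no shank visible. It dropped about 6 px, which fits 20 mm, and did not move after I backed off. Placed at its fully home height, the knob lies at 179.9° about the axis, against 179.3° measured for the bore earlier. The hand is clear of everything, and the other pins and bystanders look untouched in the final side picture.

**Issues along the way:**
- The last joint reached its range limit during the carry, reading -2.654 against -2.65. I turned it back at once and nothing reported a fault.
- The two cameras disagreed by 2 to 5 mm on some points, so I corrected the side view using the held pin.
- The finger's path gave a smaller dial turn near the end (0.29 rad) than the picture did (0.34 rad).
- I did not take a top view at the end.

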